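# Seat the plug-in modules and snap the lid home on a control box

## Robot

A 6-joint arm with a two-finger parallel gripper is mounted at the origin on a cart in front of the work surface, level with it; the furniture and walls round the work are solid. World frame = base frame: x ahead of the robot, y to its left, z up, the work surface at z = 0. Lengths are in m, angles in rad, forces in N, time in s.
With the tool pointing down it reaches from about 0.35 to 0.975 m from the base axis. Payload 4.9 kg.
Tool frame: the origin (TCP) lies at the very end of the fingers, on their centre line; the grasp point (between the pads) lies 19 mm behind it; z points along the fingers, y is the direction in which the jaws open and shut (so a half turn about z gives the same grasp; the last joint's range is limited). The gripper opens to 85 mm and grips with 20 to 120 N. Pads are 22 mm wide; open, the fingers measure 114 mm over their backs; the gripper's body (76 mm by 85 mm) begins 54 mm behind the grasp point. The pads swing forward as they close: fully open they stand 13 mm farther back than shut.
Start: joints at [-1.32, 0.053, 1.613, -0, 1.476, -0.119], TCP at [0.226, -0.583, 0.231] pointing down, gripper open.
Joint ranges: [-3.01, 3.01], [-1.01, 2.22], [0.06, 2.58], [-1.02, 4.17], [0.09, 2.62], [-3.14, 3.14]. Speed limits (rad/s): [2.57, 2.57, 3.14, 3.14, 3.14, 3.14].

## Interface

Orientations are given as a rotation vector (axis times angle).
In Python, from workcell import env gives the robot as it stands.
- The arm moves only by the tool play_rows, never from a script. Its argument "moves" is a list of rows, each a list of 4 numbers: the shift along the tool's x, y, z in mm, then the turn about the tool's z in rad. In form: [[tx, ty, tz, twist], ...]. A call has 1 to 10 rows; each row is the pose to reach, as a shift and turn from the pose commanded when the call began, along the tool's axes at that moment; what a row does not reach only later rows make up. A row lasts 1/10 s, in which the tool goes at most 50 mm and 8.59 degrees, less where a joint would pass 70% of its speed; a pose out of reach is approached as far as the arm can. A call with a gripper value outside its range is refused whole. "claw" is the closure, from 0 (fully open) to 1 (shut), set as the call begins (left out, the last holds). The fingers move at their own pace and stop on an object; "newtons" is the grip in N (left out, the last holds). Time passes only in rows, so rows that repeat a pose let the fingers close. It gives the time, the measured TCP pose, the force and the opening at its end, in the units of the state.
- env.sense(): the state, without advancing time (a new reading comes with each control period).
- env.capture(name): name is "side" or "top" or "wrist"; returns a dict with "pixels" (400x640x3 uint8, red, green, blue), "z_map" (400x640 float32, m along the optical axis (not along the pixel's ray), 0 where there is no reading), "mtx" (3x3 intrinsics, pixels), "k1" (the pictures are not rectified: a ray, as slopes to the right and down, at radius r is drawn at 1 + k1 r^2 times it, then the intrinsics apply), "pose" (4x4, takes a point from camera to world coordinates). Camera axes: x right, y up, looking along -z (the intrinsics and any distortion apply to the point x, -y, -z); pixel columns grow to the right and rows downward; lengths in m; the calibration is good to about 2 mm. A picture is of the moment at which its call begins.
- env.job_done(): hands the job in, once; it reports no verdict.
Trained networks look in a picture, given as the dict that the camera call returned (one of the last four; its "shot" number tells which), for a name from the list of things; names that differ only in an ending like _2 or _b are one class to them, and where a whole thing is asked for, a point or a joint stands for the part that bears it (a point fixed in the world has none). Each returns a list of dicts, best first, with "conf" (0 to 1); they miss things now and then, are a little off and sometimes report something else, mostly with a low value. They report only what shows in the picture. A call takes as long as a camera call.
- env.boxes_of(target, picture): "at" ([column, row] in pixels, amid what is visible of it).
The state is a dict: "time": time; "joint_positions": joint angles; "qd": joint speeds; "effort": joint torques, N m; "tool_pos": TCP position; "eef_rot": TCP orientation; "wrist_force": force on the tool from outside, world axes, zero at the start; "wrist_torque": the same for the moment, N m; "opening": opening from 0.0 (shut) to 1.0 (fully open).
Only numpy, scipy, OpenCV 4.12 (cv2) and the standard library are available. Lean on these libraries where they do the work, as an engineer would, in place of code of your own. Each camera call takes 0.05 s, during which the arm holds its last target.

## Task

Pliers have been left lying across the open grey control box on the table: take them off and lay them on the black tool mat beside it. Then push each of the three plug-in modules in the box fully home, and after that fetch the box's lid from in front of it, set it on the box and press it down until it has snapped flush at both ends. Leave everything else where it stands.

Things in the scene. Friction and masses are not known exactly. Their poses are not given: they have to be found in the camera images.
- control_box: Open grey metal box fixed on the table (table top z = 5 mm), outside 96 mm along its x, 150 mm along its y (which points roughly towards the robot), 75 mm high, walls 5 mm. Origin: centre of its underside; z up. Inside, three plug-in modules in a row along y, 44 mm apart. Two spring catches in each long wall (y = +-45 mm), 5 mm below the rim, stand 5 mm proud of its inner face.
- module_1 (a joint): How far the module at the box's +y end is pushed in, in m: 0 = 12 mm proud, 0.012 = fully home. It starts somewhere between, stays where it is left and takes about 6 N to push; the end of its travel is a hard stop.
- module_2 (a joint): The same for the middle module.
- module_3 (a joint): The same for the module at the box's -y end.
- module_1_top (a point): Centre of the flat top of the +y module, a grey plastic block 58 mm along the box's x and 40 mm along its y, at y = 44 mm in the box frame. Its height in the box frame is 65 mm minus the joint value (53 mm when home, 22 mm below the rim).
- module_2_top (a point): Centre of the flat top of the middle module, a grey plastic block 58 mm along the box's x and 40 mm along its y, at y = 0 mm in the box frame. Its height in the box frame is 65 mm minus the joint value (53 mm when home, 22 mm below the rim).
- module_3_top (a point): Centre of the flat top of the -y module, a grey plastic block 58 mm along the box's x and 40 mm along its y, at y = -44 mm in the box frame. Its height in the box frame is 65 mm minus the joint value (53 mm when home, 22 mm below the rim).
- box_lid: The box's grey lid, 96 mm along its x, 150 mm along its y, 0.25 kg, loose, right way up on the table nearest the robot. Origin: centre of its underside, level with the tips of its four corner legs (8 mm round, at x = +-37.8, y = +-64 mm); z up. Flange from z = 24 to 29 mm. Either way round fits; the legs have 1 to 2 mm play in the box's mouth.
- lid_bar (a point): Centre of the top part of the lid's black grab bar: a solid bar 14 mm wide (lid x), 50 mm long (lid y), its top 7 mm above this point and 23 mm above the flange's upper face.
- lid_end_1 (a point): On the upper face of the lid's flange, on its middle line, 60 mm from the centre towards lid +y. Set on the box, the lid first rests on the spring catches, this point about 90 mm above the box's origin; about 10 N on each end (20 N in the middle) snaps it down to 80 mm, flange on the rim, where the catches hold it.
- lid_end_2 (a point): The same towards lid -y.
- pliers: Long-nose pliers, 167 mm along x, 52 mm wide, 12 mm thick, 0.17 kg, lying flat across the box's rim (their x roughly along the box's x, either way less than 20 degrees off). Origin: centre of their underside. Jaws point to +x: from x = 32 to 84 mm they are a parallel bar 18 mm wide; red handles to -x.
- tool_mat: Black rubber mat, 90 mm along its x, 170 mm along its y, 8 mm thick, fixed on the table beside the box. Origin: centre of its underside.
- post (a point): Foot of a fixed blue-green upright steel post, 50 x 50 mm in section and 1.26 m tall, that stands to the right of the mat and box: keep the arm and the gripper's body clear of it.
- oil_bottle: Bystander, leave alone: white squeeze bottle with red nozzle, 44 mm across, 146 mm tall, to the right of the lid. Origin: centre of its underside.
- jig_block: Bystander, leave alone: dark felt-wrapped block, 68 x 112 x 107 mm, to the right of the bottle. Origin: centre of its underside.
- tape_roll: Bystander, leave alone: roll of black tape lying flat, 58 mm across, 19 mm high, at the back. Origin: centre of its underside.
- counter: Bystander, leave alone: round tally counter, 48 mm across, 23 mm high, at the back. Origin: centre of its underside.
- spring_clamp: Bystander, leave alone: black spring clamp, 47 x 95 x 18 mm, at the right of the mat or box. Origin: centre of its underside.
- torque_tester: Bystander, leave alone: dark instrument block, 105 x 62 x 50 mm, far right. Origin: centre of its underside.

How it is judged:
On the way, in this order (a step that is already met when the one before it is completed fails the run):
1. the pliers lie on the tool mat, let go (x of pliers in the frame of tool_mat between -0.045 and 0.045 m and y of pliers in the frame of tool_mat between -0.085 and 0.085 m and z of pliers in the frame of tool_mat between 0 and 0.018 m and contact force between pliers and the fingers below 0.2 N), for 0.2 s.
2. all three modules are pushed fully home (value of joint each of module_1, module_2, module_3 above 0.0105 m), for 0.2 s.
At the end, for the whole second after the job is handed in: Pliers lie on the tool mat (their centre over it), all three modules within 1.5 mm of fully home, and the lid is on the box, upright, its flange within 2 mm of its home height at both ends and centred within 6 mm, everything at rest (all of step 2 and x of pliers in the frame of tool_mat between -0.045 and 0.045 m and y of pliers in the frame of tool_mat between -0.085 and 0.085 m and z of pliers in the frame of tool_mat between 0 and 0.018 m and z of lid_end_1 in the frame of control_box between 0.076 and 0.082 m and z of lid_end_2 in the frame of control_box between 0.076 and 0.082 m and horizontal distance between box_lid and control_box below 0.006 m and linear speed of box_lid below 0.02 m/s); the robot touches nothing.
It fails at once if a bystander was shifted by more than 30 mm or tipped over (distance of any of oil_bottle, jig_block, tape_roll, counter, spring_clamp, torque_tester from where it was at the start of the episode above 0.03 m or angle between any of oil_bottle, jig_block, tape_roll, counter, spring_clamp, torque_tester's own z axis and vertical above 0.5 rad).
It also fails if it takes over 72 s, if anything falls off the work surface, if the arm or the gripper's body presses on something with over 40 N, if the wrist force passes 120 N, or if a joint passes its speed limit or range.

## Working session

There is one attempt and no reset: what is moved stays moved. The work goes in short steps, Python scripts to look and compute and a tool call to move; the robot and the scene stay as the last step left them, time stands still between calls to the robot, and variables do not carry over. Pictures are saved under pics/ and viewed, and the job is handed in when it is done.

Besides the shell and the picture viewer there is one more tool, called as name(argument=value, ...), one argument or row to a line, values as JSON. play_rows: Moves the arm, as the interface text tells. Its arguments: {"type":"object","properties":{"moves":{"type":"array","items":{"type":"array","items":{"type":"number"}}},"claw":{"type":"number"},"newtons":{"type":"number"}},"required":["moves"]}

```bash
mkdir -p pics; ls; cat > h.py <<'E'
from workcell import env
import numpy as np, cv2
from scipy.spatial.transform import Rotation as R
def save(p,name): cv2.imwrite('pics/'+name+'.png',p['pixels'][:,:,::-1])
def ray(p,u,v):
    m=p['mtx']; k=p['k1']
    xd=(np.asarray(u,float)-m[0,2])/m[0,0]; yd=(np.asarray(v,float)-m[1,2])/m[1,1]
    x,y=xd.copy() if hasattr(xd,'copy') else xd,yd
    for _ in range(20):
        f=1+k*(x*x+y*y); x=xd/f; y=yd/f
    return x,y
def px2w(p,u,v,z=None):
    """by depth, or if z given by plane intersection"""
    x,y=ray(p,u,v); T=p['pose']
    d=np.stack([x,-y,-np.ones_like(x)],-1)@T[:3,:3].T
    if z is None:
        s=p['z_map'][np.int_(np.round(v)),np.int_(np.round(u))]
    else: s=(z-T[2,3])/d[...,2]
    return T[:3,3]+d*np.asarray(s)[...,None]
def w2px(p,X):
    T=p['pose']; c=(np.asarray(X)-T[:3,3])@T[:3,:3]
    x=c[...,0]/-c[...,2]; y=-c[...,1]/-c[...,2]; f=1+p['k1']*(x*x+y*y); m=p['mtx']
    return np.stack([m[0,0]*x*f+m[0,2],m[1,1]*y*f+m[1,2]],-1)
def cloud(p):
    v,u=np.mgrid[0:400,0:640]; return px2w(p,u.astype(float),v.astype(float))
E
python3 - <<'E'
from h import *
s=env.sense(); print({k:np.round(v,3) for k,v in s.items()})
for n in ['side','top','wrist']:
    p=env.capture(n); save(p,n+'0'); print(n,np.round(p['pose'],3).tolist(),p['mtx'].tolist(),p['k1'])
    np.savez('/tmp/'+n+'0.npz',**{k:p[k] for k in ['pixels','z_map','mtx','k1','pose']})
    for t in ['control_box','box_lid','pliers','tool_mat','lid_bar','post','oil_bottle','spring_clamp','module_1_top']:
        try:
            for d in env.boxes_of(t,p)[:3]: 
                u,v=d['at']; print(t,np.round(d['at']),round(d['conf'],2),np.round(px2w(p,float(u),float(v)),3))
        except Exception as e: print(t,e)
E
```

```text
pics
{'time': np.float64(0.0), 'joint_positions': array([-1.32 ,  0.053,  1.614,  0.   ,  1.476, -0.119]), 'qd': array([ 0.001,  0.   , -0.001, -0.001,  0.   , -0.   ]), 'effort': array([ 0.0000e+00, -3.9368e+01, -3.7018e+01, -0.0000e+00,  7.0000e-03,
        0.0000e+00]), 'tool_pos': array([ 0.226, -0.582,  0.23 ]), 'eef_rot': array([-3.086, -0.577,  0.   ]), 'wrist_force': array([ 0.186, -0.142,  0.3  ]), 'wrist_torque': array([-0.013, -0.035,  0.093]), 'opening': np.float64(1.0)}
side [[-0.995, 0.038, -0.087, 0.465], [-0.095, -0.485, 0.87, 0.401], [-0.009, 0.874, 0.486, 0.531], [0.0, 0.0, 0.0, 1.0]] [[463.6220298666845, 0.0, 322.04793667742035], [0.0, 463.6220298666845, 192.9453027439796], [0.0, 0.0, 1.0]] -0.019239933081182003
control_box [295. 268.] 0.92 [ 0.568 -0.182  0.066]
box_lid [393. 252.] 0.75 [ 0.407 -0.266  0.044]
box_lid [272. 250.] 0.61 [ 0.612 -0.22   0.071]
pliers [303. 240.] 0.93 [ 0.56  -0.229  0.087]
pliers [391. 254.] 0.39 [ 0.411 -0.265  0.041]
tool_mat [312. 226.] 0.79 [ 0.564 -0.384  0.014]
tool_mat [390. 252.] 0.22 [ 0.413 -0.27   0.042]
lid_bar [391. 254.]
[... 1420 characters left out ...]
bottle [252. 199.] 0.7 [ 0.527 -0.236  0.062]
oil_bottle [292. 134.] 0.64 [ 0.692 -0.324  0.031]
spring_clamp [352. 164.] 0.79 [ 0.619 -0.469  0.024]
spring_clamp [304. 181.] 0.21 [ 0.579 -0.354  0.015]
module_1_top [252. 202.] 0.73 [ 0.521 -0.235  0.06 ]
wrist [[0.361, 0.884, 0.296, 0.302], [-0.933, 0.342, 0.115, -0.553], [0.0, -0.318, 0.948, 0.373], [0.0, 0.0, 0.0, 1.0]] [[344.91135331406014, 0.0, 320.1705365552423], [0.0, 344.91135331406014, 202.2587015960129], [0.0, 0.0, 1.0]] 0.023517973032200597
post it knows: box_lid, control_box, counter, jig_block, lid_bar, lid_end, module, module_1_top, module_2_top, module_3_top, oil_bottle, pliers, spring_clamp, tape_roll, tool_mat, torque_tester
```

View pics/top0.png

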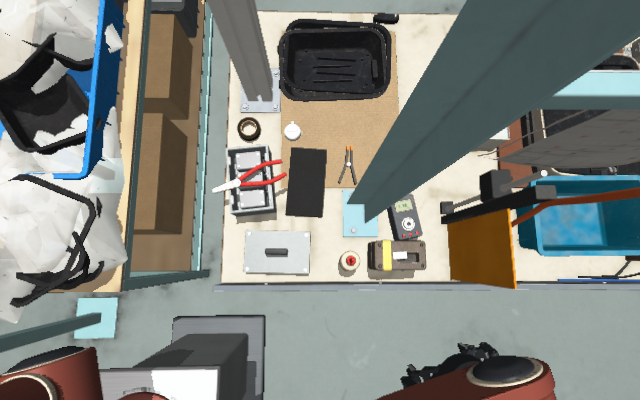

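View pics/side0.png

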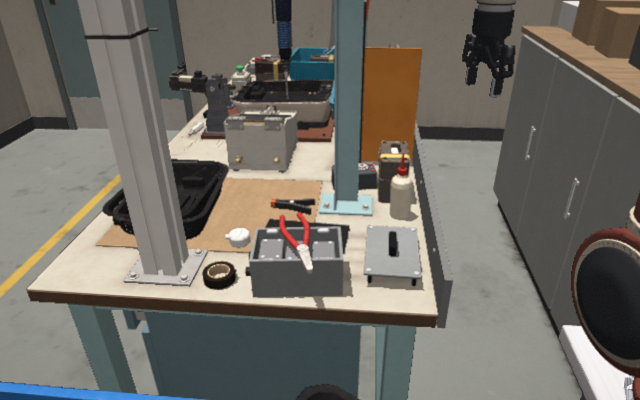

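```bash
python3 - <<'E'
import cv2
a=cv2.imread('pics/top0.png')[100:310,190:420]; cv2.imwrite('pics/top0z.png',cv2.resize(a,None,fx=3,fy=2.85,interpolation=cv2.INTER_CUBIC))
E
```

```text
(no output)
```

View pics/top0z.png

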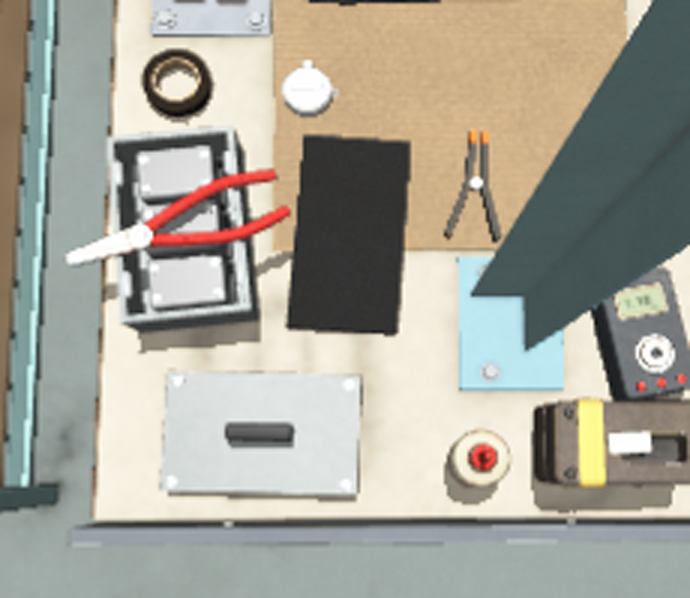

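```bash
cat > m.py <<'E'
from h import *
def load(n):
    d=np.load('/tmp/'+n+'.npz'); return {k:d[k] for k in d}
def rect(P):
    r=cv2.minAreaRect((P[:,:2]*1000).astype(np.float32)); return np.round(r[0],1),np.round(r[1],1),round(r[2],2)
E
python3 - <<'E'
from m import *
for n in ['top0','side0']:
    p=load(n); C=cloud(p); rgb=p['pixels'].astype(int); ok=p['z_map']>0
    x,y,z=C[...,0],C[...,1],C[...,2]
    hsv=cv2.cvtColor(p['pixels'],cv2.COLOR_RGB2HSV)
    def reg(a,b,c,d,e,f): return ok&(x>a)&(x<b)&(y>c)&(y<d)&(z>e)&(z<f)
    lidm=reg(.33,.5,-.40,-.17,.025,.042); print(n,'lid',rect(C[lidm]),np.median(z[lidm]),lidm.sum())
    bar=reg(.36,.46,-.35,-.22,.048,.07); print('bar',rect(C[bar]),np.median(z[bar]),bar.sum())
    rim=reg(.46,.70,-.34,-.14,.074,.084); print('rim',rect(C[rim]),rim.sum(),np.median(z[rim]))
    dark=rgb.max(-1)<60
    mat=reg(.45,.70,-.45,-.28,.006,.02)&dark; print('mat',rect(C[mat]),np.median(z[mat]),mat.sum())
    pl=reg(.48,.66,-.36,-.1,.084,.105); print('pl',rect(C[pl]),np.median(z[pl]),pl.sum())
    print('pl pts extents', C[pl].min(0),C[pl].max(0))
    for t in range(-2,3): pass
    tbl=reg(.33,.5,-.45,-.40,-.02,.02); print('table z',np.median(z[tbl]))
    for k in (1,2,3):
        for d in env.boxes_of and []: pass
E
```

```text
top0 lid (array([ 417.8, -271. ]), array([192. , 161.8]), 88.43) 0.033612952951900144 2675
bar (array([ 410.4, -291.9]), array([49.7, 13.4]), 89.66) 0.05626933043226312 145
rim (array([ 574.5, -233. ]), array([150.6, 152.6]), 6.14) 591 0.07948023993853193
mat (array([ 577. , -374.7]), array([121.2, 166.1]), 86.04) 0.0128704007124949 2363
pl (array([ 567.6, -238.8]), array([ 93.6, 156.2]), 45.52) 0.08904175156704675 615
pl pts extents [ 0.49929286 -0.31451275  0.08403915] [ 0.64559267 -0.15181677  0.09383357]
table z 0.004935760192677607
side0 lid (array([ 417.2, -285. ]), array([226.1, 162.6]), 89.38) 0.0348722159818331 2753
bar (array([ 408.6, -290. ]), array([49.3, 12.6]), 87.82) 0.05698661383868742 147
rim (array([ 570. , -221.1]), array([150.2, 145.3]), 6.18) 1078 0.08005588692974275
mat (array([ 562.7, -383.7]), array([ 87. , 180.5]), 66.47) 0.01424348572189793 345
pl (array([ 573.7, -228.6]), array([ 50.7, 165.3]), 9.86) 0.09013288165811606 693
pl pts extents [ 0.5368944  -0.31194231  0.08405007] [ 0.6121795  -0.15034033  0.09332562]
table z 0.006599451173545601
```

```bash
python3 - <<'E'
from m import *
for n in ['top0','side0']:
    p=load(n); C=cloud(p); ok=p['z_map']>0
    x,y,z=C[...,0],C[...,1],C[...,2]
    hsv=cv2.cvtColor(p['pixels'],cv2.COLOR_RGB2HSV); H,S,V=hsv[...,0],hsv[...,1],hsv[...,2]
    def reg(a,b,c,d,e,f): return ok&(x>a)&(x<b)&(y>c)&(y<d)&(z>e)&(z<f)
    def big(m):
        k,l,st,_=cv2.connectedComponentsWithStats(m.astype(np.uint8)); i=1+st[1:,4].argmax(); return l==i
    lidm=big(reg(.34,.49,-.41,-.20,.028,.040)); print(n,'lid',rect(C[lidm]),lidm.sum())
    mat=big(reg(.45,.70,-.45,-.30,.006,.02)&(V<60)); print('mat',rect(C[mat]),mat.sum())
    red=reg(.48,.66,-.36,-.1,.08,.105)&(S>140)&((H<10)|(H>170)); print('red',rect(C[red]),red.sum())
    jaw=reg(.48,.66,-.2,-.1,.084,.105)&~red; print('jaw',rect(C[jaw]),jaw.sum(), C[jaw].mean(0))
    cl=reg(.5,.70,-.52,-.43,.012,.04); print('clamp',rect(C[cl]))
    for zz in (.3,.6): 
        q=reg(.4,.75,-.7,-.4,zz,zz+.08); print('post',zz,C[q].min(0) if q.any() else 0,C[q].max(0) if q.any() else 0)
    q=reg(.1,.8,-.14,.3,.0,1.5); print('left',q.sum(), [ (yy,round(float(z[reg(.3,.7,yy,yy+.04,-1,1.5)].max()),3)) for yy in np.arange(-.16,.2,.04) if reg(.3,.7,yy,yy+.04,-1,1.5).any()])
    q=reg(.6,1.1,-.35,-.1,.12,.9); print('col', C[q].min(0),C[q].max(0)) if q.any() else 0
E
```

```text
top0 lid (array([ 410.9, -291.9]), array([149.8,  95.8]), 88.43) 2585
mat (array([ 578.2, -357.4]), array([ 86.5, 166.1]), 86.01) 2362
red (array([ 580.2, -260.6]), array([ 49.6, 104.3]), 13.82) 363
jaw (array([ 550.9, -177.1]), array([16.6, 52.1]), 18.14) 142 [ 0.55118791 -0.17860138  0.0886824 ]
clamp (array([ 597.9, -474.4]), array([ 86.9, 195.1]), 89.52)
post 0.3 [ 0.4012694  -0.69995523  0.30006721] [ 0.56675778 -0.45518368  0.3799803 ]
post 0.6 [ 0.47745723 -0.62541681  0.60001091] [ 0.53640767 -0.45450948  0.67997332]
left 31393 [(np.float64(-0.16), 0.09), (np.float64(2.7755575615628914e-17), -0.743), (np.float64(0.040000000000000036), 0.122), (np.float64(0.08000000000000004), 0.135), (np.float64(0.12000000000000002), 0.143), (np.float64(0.16000000000000006), 0.154)]
col [ 0.78343433 -0.27174706  0.12005839] [ 0.84631909 -0.2092671   0.38816851]
side0 lid (array([ 408.4, -291.4]), array([154.5,  94.2]), 88.35) 2499
mat (array([ 494.9, -349.4]), array([14. , 82.3]), 6.09) 102
red (array([ 576.2, -258.2]), array([ 49.5, 100.6]), 24.52) 369
jaw (array([ 548. , -176.7]), array([16.8, 54.8]), 19.46) 212 [ 0.54926972 -0.17670321  0.08937203]
clamp (array([ 594.1, -475.5]), array([187.9,  88.4]), 0.7)
post 0.3 [ 0.40114282 -0.69993295  0.30000463] [ 0.56355526 -0.45186205  0.37992146]
post 0.6 0 0
left 11752 [(np.float64(-0.16), 0.091), (np.float64(0.040000000000000036), 0.123), (np.float64(0.08000000000000004), 0.131)]
col [ 0.7698856  -0.27638568  0.1200036 ] [ 0.84593052 -0.20649963  0.46236047]
```

```bash
cat >> h.py <<'E'
def rows(*ts):
    """each target (x,y,z,angle deg of tool y or None)"""
    s=env.sense(); p=s['tool_pos']; M=R.from_rotvec(s['eef_rot']).as_matrix()
    a0=np.degrees(np.arctan2(M[1,1],M[0,1]))
    print('t %.2f'%s['time'],'tcp',np.round(p*1000,1),'ang',round(a0,2),'F',np.round(s['wrist_force'],1),'T',np.round(s['wrist_torque'],2),'open',round(float(s['opening']),3),'j',np.round(s['joint_positions'],2))
    for t in ts:
        d=M.T@(np.array(t[:3])-p)*1000; tw=0 if t[3] is None else np.radians((a0-t[3]+180)%360-180)
        print([round(float(v),1) for v in d]+[round(float(tw),3)])
def shot(n,name):
    p=env.capture(n); save(p,name); np.savez('/tmp/'+name+'.npz',**{k:p[k] for k in ['pixels','z_map','mtx','k1','pose']}); return p
E
python3 -c "
from h import *
rows((.25,-.40,.25,-20),(.50,-.22,.27,18.5))"
```

```text
t 1.35 tcp [ 225.9 -582.7  231.3] ang -68.81 F [ 0.1  0.7 -0.1] T [ 0.02 -0.05 -0.03] open 1.004 j [-1.32  0.05  1.61  0.    1.48 -0.12]
[88.5, -161.7, -18.7, -0.852]
[386.7, -239.1, -38.7, -1.524]
```

play_rows(
  moves=[
    [22, -40, -5, -0.15],
    [44, -80, -10, -0.3],
    [66, -120, -15, -0.45],
    [88, -161, -19, -0.6],
    [125, -175, -22, -0.75],
    [170, -190, -26, -0.9],
    [210, -200, -30, -1.05],
    [255, -210, -33, -1.2],
    [300, -220, -36, -1.35],
    [345, -232, -38, -1.5],
  ],
  claw=0,
  newtons=80,
)

```text
time: 2.35
tool_pos: [0.4652, -0.2405, 0.2699]
eef_rot: [1.857, 2.532, -0.0]
wrist_force: [-0.6, -1.7, 0.7]
opening: 1.001
```

play_rows(
  moves=[
    [0, 0, 0, 0],
  ],
)

```text
time: 2.45
tool_pos: [0.4669, -0.2385, 0.2697]
eef_rot: [1.854, 2.535, 0.003]
wrist_force: [-0.3, -0.4, 0.2]
opening: 1.003
```

```bash
python3 -c "
from h import *
p=shot('wrist','w1')
rows((.547,-.169,.13,18.5))"
```

```text
t 2.50 tcp [ 465.3 -240.   269.4] ang 17.38 F [-0.7 -1.6 -1. ] T [-0.01 -0.05 -0.02] open 1.002 j [-0.62 -0.21  1.8   0.    1.55 -0.92]
[43.3, 99.2, 139.4, -0.02]
```

View pics/w1.png

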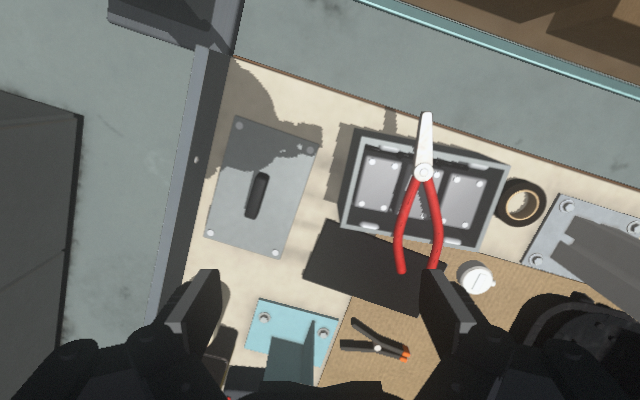

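```bash
python3 - <<'E'
from m import *
p=shot('top','t1'); shot('side','s1')
a=p['pixels'][:,:,::-1]; cv2.imwrite('pics/t1.png',a)
p=load('w1'); C=cloud(p); ok=p['z_map']>0
x,y,z=C[...,0],C[...,1],C[...,2]
hsv=cv2.cvtColor(p['pixels'],cv2.COLOR_RGB2HSV); H,S,V=hsv[...,0],hsv[...,1],hsv[...,2]
def reg(a,b,c,d,e,f): return ok&(x>a)&(x<b)&(y>c)&(y<d)&(z>e)&(z<f)
def big(m):
    k,l,st,_=cv2.connectedComponentsWithStats(m.astype(np.uint8)); i=1+st[1:,4].argmax(); return l==i
lidm=big(reg(.34,.49,-.41,-.20,.028,.040)); print('lid',rect(C[lidm]),lidm.sum(),np.median(z[lidm]))
bar=reg(.36,.46,-.35,-.22,.048,.07); print('bar',rect(C[bar]),np.median(z[bar]),bar.sum())
mat=big(reg(.45,.70,-.45,-.28,.006,.02)&(V<60)); print('mat',rect(C[mat]),mat.sum())
red=reg(.48,.66,-.36,-.1,.08,.105)&(S>140)&((H<10)|(H>170)); 
pl=reg(.48,.66,-.36,-.1,.085,.105); print('pl',rect(C[pl]),np.median(z[pl]))
jaw=reg(.48,.66,-.2,-.1,.085,.105)&~red; print('jaw',rect(C[jaw]),jaw.sum(), np.median(z[jaw]))
rim=big(reg(.46,.70,-.33,-.14,.076,.084)&~red&(V<200)); print('rim',rect(C[rim]),rim.sum())
cv2.imwrite('pics/mask.png',np.hstack([rim,jaw,pl]).astype(np.uint8)[100:300]*255)
for t in (.06,.066,.072): pass
mod=reg(.48,.68,-.3,-.17,.052,.075)
k,l,st,ce=cv2.connectedComponentsWithStats((reg(.48,.68,-.3,-.17,.054,.0745)).astype(np.uint8))
for i in range(1,k):
    if st[i,4]>60: print(st[i],rect(C[l==i]),np.median(z[l==i]))
E
```

```text
lid (array([ 409.9, -291.1]), array([150.5,  97. ]), 88.46) 9996 0.03308873917794605
bar (array([ 410.5, -290.5]), array([50., 14.]), 88.55) 0.055678299246121554 581
mat (array([ 592.8, -357.8]), array([ 89. , 138.1]), 85.96) 4190
pl (array([ 565.2, -230.5]), array([ 51.2, 164.8]), 23.34) 0.08847961909499338
jaw (array([ 550. , -176.7]), array([17.3, 53.9]), 21.11) 826 0.08813161005690612
rim (array([ 609.4, -226.2]), array([79.5, 97. ]), 7.22) 1199
[340 133  76  91 368] (array([ 505.5, -224.6]), array([112.1,  49.8]), 64.97) 0.06471229156862973
[433 148  75  16 167] (array([ 605. , -178.4]), array([75.8,  1.2]), 7.09) 0.06482327509185165
[ 354  154   49   59 2058] (array([ 529.7, -234.9]), array([40.3, 58.2]), 6.64) 0.06237580138879356
[393 162  21  53 436] (array([ 556.8, -232. ]), array([ 7.7, 58. ]), 5.53) 0.06385708973822232
[ 433  167   70   79 3166] (array([ 621.1, -230.4]), array([64.7, 83.3]), 18.14) 0.06867511353075662
[409 182  22  39 483] (array([ 582.2, -237.6]), array([22.9, 41.3]), 5.66) 0.06479031717279993
[347 216  49  15 229] (array([ 537.6, -275.2]), array([55.4,  5.8]), 6.35) 0.06284205290299844
[404 227  30  12 188] (array([ 590.6, -271.5]), array([37.8,  1.2]), 6.44) 0.06468076024870201
```

View pics/t1.png

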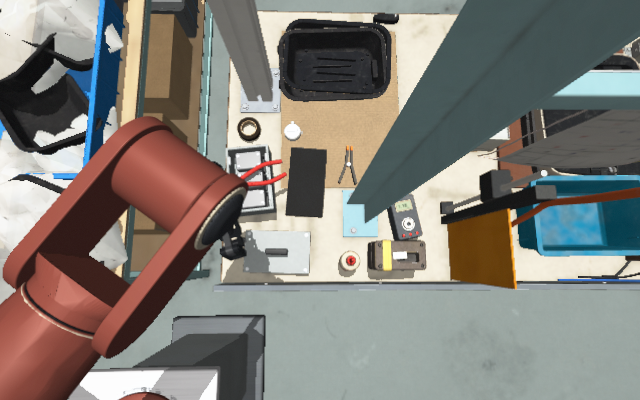

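View pics/s1.png

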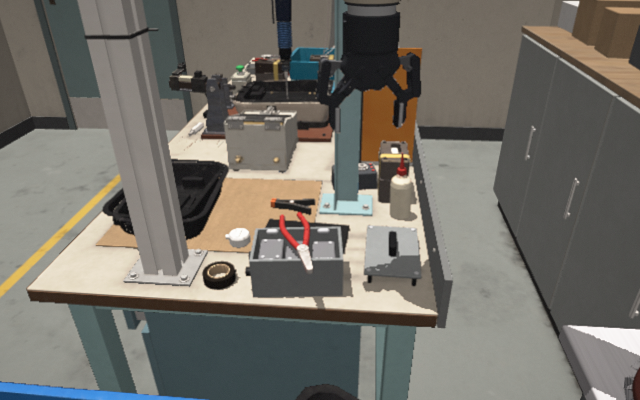

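```bash
python3 -c "
from h import *
rows((.5475,-.169,.13,19),(.5475,-.169,.066,19))"
```

```text
t 2.60 tcp [ 463.6 -241.7  269.1] ang 17.13 F [-0.3  0.2  0.5] T [ 0.01  0.01 -0.06] open 1.0 j [-0.62 -0.21  1.8  -0.    1.55 -0.92]
[44.7, 101.7, 139.1, -0.033]
[44.7, 101.7, 203.1, -0.033]
```

play_rows(
  moves=[
    [15, 34, 46, -0.033],
    [30, 68, 92, -0.033],
    [44.7, 101.7, 135, -0.033],
    [44.7, 101.7, 150, -0.033],
    [44.7, 101.7, 175, -0.033],
    [44.7, 101.7, 195, -0.033],
    [44.7, 101.7, 203, -0.033],
    [44.7, 101.7, 203, -0.033],
    [44.7, 101.7, 203, -0.033],
  ],
)

```text
time: 3.5
tool_pos: [0.5476, -0.1704, 0.0671]
eef_rot: [1.826, 2.555, 0.0]
wrist_force: [0.8, 0.3, -1.3]
opening: 0.997
```

```bash
python3 -c "
from h import *
shot('side','s2');shot('wrist','w2');rows()"
```

```text
t 3.60 tcp [ 547.7 -170.    66.9] ang 18.93 F [-0.7 -0.5 -0.1] T [ 0.05 -0.06  0.  ] open 1.001 j [-0.43  0.09  1.86 -0.    1.19 -0.76]
```

View pics/s2.png

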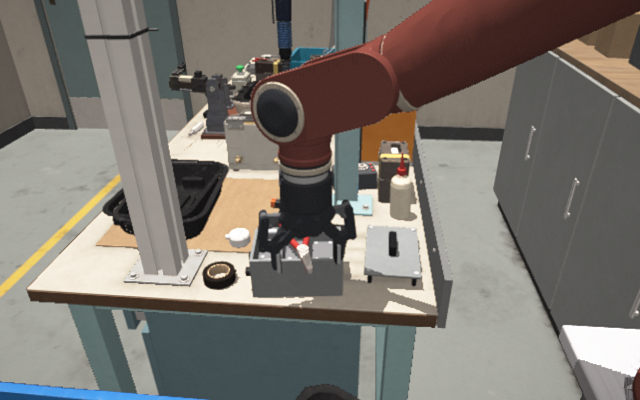

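View pics/w2.png

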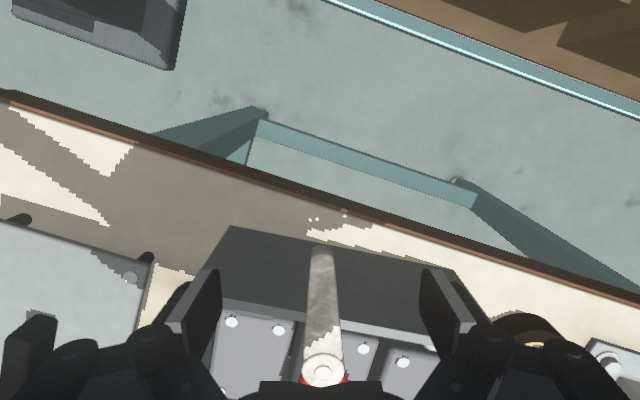

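```bash
python3 -c "
from m import *
p=load('w2')
t=np.array([.5477,-.170,.067]);print(w2px(p,t),w2px(p,t+[0,0,.019]), w2px(p,np.array([.5477,-.1694,.09])))
C=cloud(p)
for r in range(240,400,10): print(r,np.round(C[r,260],3),np.round(C[r,320],3),np.round(C[r,200],3))
"
```

```text
[321.01789806 271.99268212] [321.16606249 295.57559493] [321.6881716  300.11124797]
240 [ 0.515 -0.188  0.018] [ 0.551 -0.182  0.005] [ 0.478 -0.208  0.004]
250 [ 0.517 -0.188  0.03 ] [ 0.541 -0.152  0.084] [ 0.479 -0.215  0.004]
260 [ 0.519 -0.188  0.041] [ 0.542 -0.154  0.088] [ 0.481 -0.221  0.004]
270 [ 0.521 -0.188  0.051] [ 0.543 -0.158  0.088] [ 0.498 -0.176  0.084]
280 [ 0.522 -0.187  0.061] [ 0.545 -0.162  0.088] [ 0.5   -0.175  0.092]
290 [ 0.524 -0.188  0.067] [ 0.546 -0.167  0.087] [ 0.502 -0.174  0.099]
300 [ 0.525 -0.187  0.077] [ 0.547 -0.171  0.088] [ 0.504 -0.175  0.102]
310 [ 0.526 -0.19   0.08 ] [ 0.549 -0.175  0.088] [ 0.505 -0.178  0.104]
320 [ 0.528 -0.208  0.062] [ 0.551 -0.18   0.088] [ 0.506 -0.182  0.105]
330 [ 0.53  -0.215  0.062] [ 0.552 -0.184  0.088] [ 0.507 -0.184  0.106]
340 [ 0.532 -0.22   0.062] [ 0.554 -0.189  0.088] [ 0.508 -0.188  0.107]
350 [ 0.533 -0.226  0.062] [ 0.555 -0.194  0.088] [ 0.509 -0.191  0.109]
360 [ 0.535 -0.232  0.063] [ 0.557 -0.198  0.089] [ 0.513 -0.163  0.14 ]
370 [ 0.537 -0.238  0.063] [ 0.558 -0.202  0.091] [ 0.514 -0.164  0.142]
380 [ 0.539 -0.245  0.062] [ 0.56  -0.208  0.089] [ 0.515 -0.164  0.145]
390 [ 0.53  -0.164  0.143] [ 0.544 -0.161  0.141] [ 0.516 -0.163  0.148]
```

play_rows(
  moves=[
    [2, 0, 1, 0],
    [2, 0, 1, 0],
    [2, 0, 1, 0],
    [2, 0, 1, 0],
    [2, 0, 1, 0],
    [2, 0, 1, 0],
    [2, 0, 1, 0],
    [2, 0, 1, 0],
  ],
  claw=1,
  newtons=100,
)

```text
time: 4.4
tool_pos: [0.55, -0.1694, 0.0713]
eef_rot: [1.82, 2.551, 0.0]
wrist_force: [-5.3, 0.8, 19.9]
opening: 0.171
```

play_rows(
  moves=[
    [2, 0, -10, 0],
    [2, 0, -20, 0],
    [2, 0, -40, 0],
    [2, 0, -55, 0],
    [2, 0, -70, 0],
    [2, 0, -70, 0],
  ],
)

```text
time: 5.0
tool_pos: [0.5479, -0.166, 0.1383]
eef_rot: [1.821, 2.554, 0.002]
wrist_force: [-0.1, -0.3, -1.8]
opening: 0.176
```

```bash
python3 -c "
from m import *
shot('side','s3');p=shot('wrist','w3');shot('top','t3')
C=cloud(p)
for r in range(240,400,10): print(r,np.round(C[r,320],3))
rows()"
```

```text
240 [ 0.553 -0.184  0.059]
250 [ 0.54  -0.147  0.153]
260 [ 0.542 -0.151  0.154]
270 [ 0.543 -0.156  0.153]
280 [ 0.545 -0.16   0.153]
290 [ 0.547 -0.165  0.153]
300 [ 0.548 -0.168  0.155]
310 [ 0.55  -0.174  0.153]
320 [ 0.551 -0.179  0.152]
330 [ 0.553 -0.184  0.153]
340 [ 0.555 -0.189  0.152]
350 [ 0.556 -0.194  0.153]
360 [ 0.558 -0.197  0.155]
370 [ 0.56  -0.203  0.155]
380 [ 0.609 -0.347  0.012]
390 [ 0.543 -0.155  0.212]
t 5.15 tcp [ 546.  -165.1  134.6] ang 19.02 F [-0.3 -0.1 -2.7] T [ 0.16 -0.   -0.02] open 0.182 j [-0.42  0.    1.83  0.    1.31 -0.76]
```

View pics/s3.png

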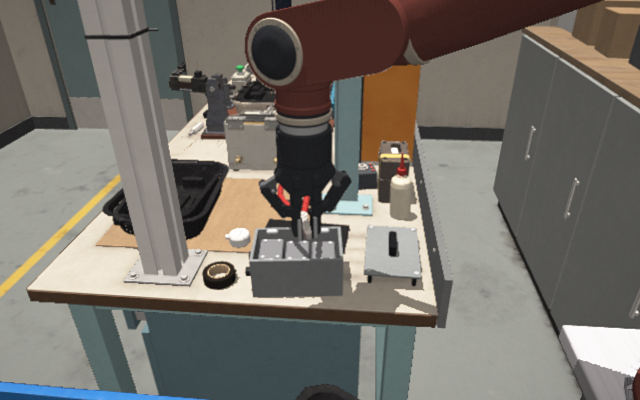

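View pics/t3.png

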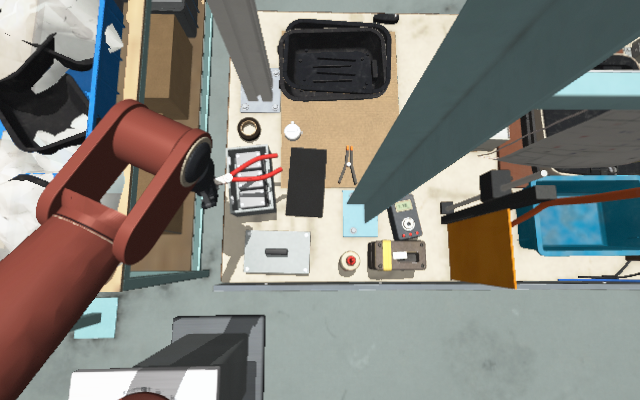

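```bash
python3 -c "
from m import *
rows((.61,-.21,.16,-90),(.648,-.353,.10,-90))"
```

```text
t 5.15 tcp [ 546.  -165.1  134.6] ang 19.02 F [-0.3 -0.1 -2.7] T [ 0.16 -0.   -0.02] open 0.182 j [-0.42  0.    1.83  0.    1.31 -0.76]
[-63.3, 45.9, -25.5, 1.903]
[-211.0, 35.3, 34.3, 1.903]
```

play_rows(
  moves=[
    [-10, 8, -10, 0.15],
    [-20, 16, -20, 0.3],
    [-30, 24, -25, 0.44],
    [-40, 32, -25, 0.58],
    [-50, 40, -25, 0.73],
    [-63, 46, -25, 0.87],
    [-63, 46, -25, 1.02],
    [-63, 46, -25, 1.16],
    [-63, 46, -25, 1.3],
    [-63, 46, -25, 1.45],
  ],
)

```text
time: 6.15
tool_pos: [0.6099, -0.2096, 0.1585]
eef_rot: [-3.062, -0.696, 0.003]
wrist_force: [-0.3, -0.1, -1.4]
opening: 0.177
```

play_rows(
  moves=[
    [0, 0, 0, 0.15],
    [0, 0, 0, 0.3],
    [0, 0, 0, 0.453],
    [0, 0, 0, 0.453],
  ],
)

```text
time: 6.55
tool_pos: [0.6099, -0.2096, 0.1587]
eef_rot: [-3.141, 0.0, 0.003]
wrist_force: [0.0, -0.1, -2.2]
opening: 0.172
```

```bash
python3 -c "
from m import *
p=shot('top','t4')
rows((.648,-.353,.14,-90),(.648,-.353,.06,-90),(.648,-.353,.015,-90))"
```

```text
t 6.60 tcp [ 610.  -209.6  158.9] ang -89.86 F [ 0.2 -0.4 -2.9] T [ 0.01 -0.15 -0.01] open 0.173 j [-0.45  0.15  1.63 -0.    1.36  1.12]
[37.7, 143.5, 18.8, 0.003]
[37.8, 143.5, 98.8, 0.003]
[37.9, 143.5, 143.8, 0.003]
```

View pics/t4.png

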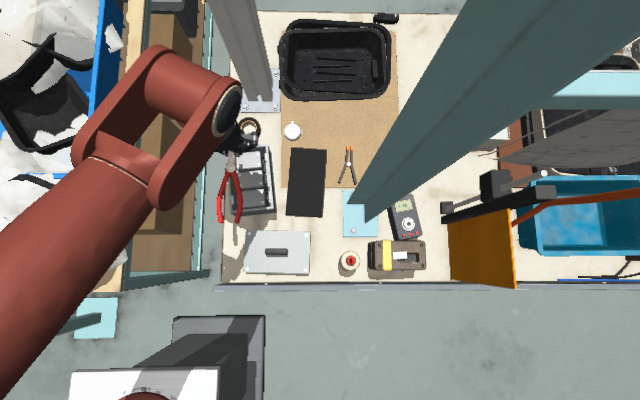

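play_rows(
  moves=[
    [8, 30, 5, 0],
    [18, 68, 10, 0],
    [28, 106, 15, 0],
    [38, 143.5, 20, 0],
    [38, 143.5, 50, 0],
    [38, 143.5, 80, 0],
    [38, 143.5, 105, 0],
    [38, 143.5, 125, 0],
    [38, 143.5, 125, 0],
  ],
)

```text
time: 7.5
tool_pos: [0.6458, -0.3516, 0.0301]
eef_rot: [-3.137, -0.002, 0.011]
wrist_force: [-0.1, 0.4, -3.7]
opening: 0.172
```

```bash
python3 -c "
from m import *
p=shot('top','t5'); shot('side','s5')
rows((.648,-.353,.0155,-90))"
```

```text
t 7.60 tcp [ 648.5 -353.3   35.2] ang -89.95 F [-0.6 -0.6 -0.8] T [-0.01 -0.14  0.03] open 0.175 j [-0.6   0.48  1.45 -0.    1.22  0.97]
[-0.5, -0.3, 19.7, 0.001]
```

View pics/t5.png

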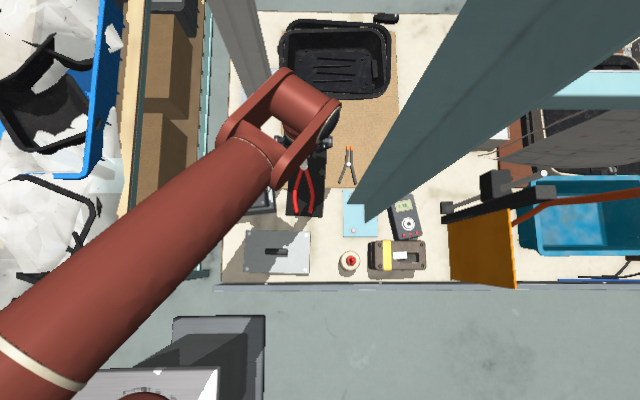

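View pics/s5.png

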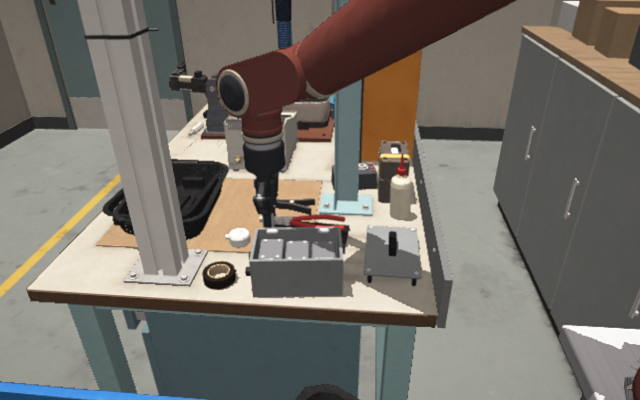

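play_rows(
  moves=[
    [0, 0, 10, 0],
    [0, 0, 18, 0],
    [0, 0, 20, 0],
    [0, 0, 20, 0],
    [0, 0, 20, 0],
  ],
)

```text
time: 8.1
tool_pos: [0.6486, -0.3534, 0.0156]
eef_rot: [3.141, -0.0, 0.0]
wrist_force: [-0.6, -0.5, -2.3]
opening: 0.175
```

play_rows(
  moves=[
    [0, 0, 0, 0],
    [0, 0, 0, 0],
    [0, 0, 0, 0],
    [0, 0, -20, 0],
    [0, 0, -60, 0],
    [0, 0, -100, 0],
    [0, 0, -130, 0],
    [0, 0, -130, 0],
  ],
  claw=0.35,
)

```text
time: 8.9
tool_pos: [0.6519, -0.3557, 0.1554]
eef_rot: [3.134, -0.0, 0.018]
wrist_force: [0.7, -0.4, 0.2]
opening: 0.649
```

```bash
python3 -c "
from m import *
p=shot('top','t6'); 
rows((.575,-.225,.25,-85),(.53,-.236,.20,-85))
p=shot('side','s6')"
```

```text
t 8.95 tcp [ 650.6 -354.8  151.7] ang -90.01 F [-0.5  0.2  0.2] T [-0.02 -0.02 -0.02] open 0.65 j [-0.6   0.37  1.39  0.    1.38  0.97]
[-74.9, -129.3, -99.5, -0.087]
[-120.3, -118.5, -49.8, -0.087]
```

View pics/t6.png

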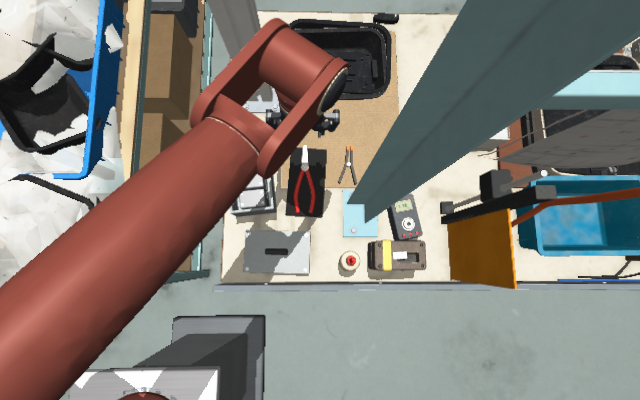

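View pics/s6.png

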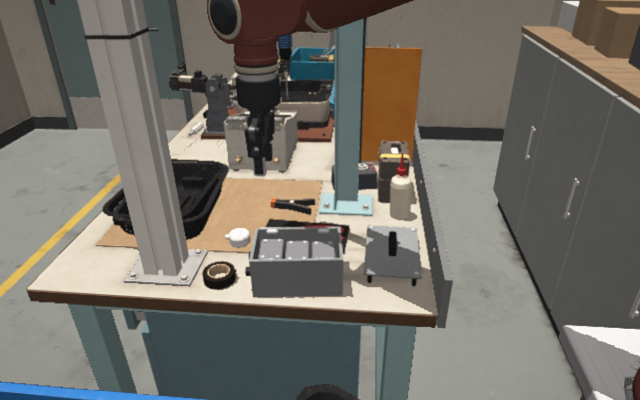

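```bash
python3 -c "
from m import *
rows((.545,-.235,.25,-83.5))"
```

```text
t 9.00 tcp [ 649.3 -353.9  148.4] ang -90.01 F [ 0.  -0.6  0. ] T [-0.04  0.06 -0.01] open 0.652 j [-0.6   0.37  1.39 -0.    1.38  0.97]
[-104.0, -118.6, -102.3, -0.114]
```

play_rows(
  moves=[
    [0, 0, -40, 0],
    [-20, -10, -75, -0.114],
    [-45, -45, -102, -0.114],
    [-75, -80, -102, -0.114],
    [-104, -118.5, -102, -0.114],
    [-104, -118.5, -102, -0.114],
    [-104, -118.5, -102, -0.114],
    [-104, -118.5, -102, -0.114],
  ],
  claw=1,
)

```text
time: 9.8
tool_pos: [0.5447, -0.2353, 0.2469]
eef_rot: [-3.136, -0.178, 0.001]
wrist_force: [1.0, 0.2, 0.2]
opening: 0.004
```

```bash
cat > box.py <<'E'
from m import *
import sys
p=shot('wrist',sys.argv[1]); rows(); C=cloud(p); ok=p['z_map']>0
x,y,z=C[...,0],C[...,1],C[...,2]
def reg(a,b,c,d,e,f): return ok&(x>a)&(x<b)&(y>c)&(y<d)&(z>e)&(z<f)
def big(m):
    k,l,st,_=cv2.connectedComponentsWithStats(m.astype(np.uint8)); i=1+st[1:,4].argmax(); return l==i
rim=big(reg(.46,.70,-.34,-.14,.0765,.084)); print('rim',rect(C[rim]),rim.sum(),np.median(z[rim]))
k,l,st,ce=cv2.connectedComponentsWithStats(cv2.erode(reg(.48,.68,-.31,-.15,.052,.0735).astype(np.uint8),np.ones((3,3))))
for i in range(1,k):
    if st[i,4]>300: print(st[i],rect(C[l==i]),'z',np.median(z[l==i]))
q=np.hstack([p['pixels'][:,:,::-1]]).copy(); q[rim]=(0,255,0); cv2.imwrite('pics/boxm.png',q)
E
python3 box.py w7
```

```text
t 9.85 tcp [ 545.  -235.7  247.1] ang -83.51 F [ 0.   1.2 -0.3] T [-0.02  0.03 -0.01] open 0.001 j [-0.53 -0.03  1.67 -0.    1.5   0.92]
rim (array([ 573.1, -229.9]), array([149.7,  96.6]), 6.52) 3581 0.07906417970967272
[ 287   74   64   45 2772] (array([ 617. , -225.3]), array([37.3, 55.6]), 6.42) z 0.06907917680289843
[ 289  124   60   42 2350] (array([ 573.6, -230.1]), array([38.7, 55.6]), 6.23) z 0.06470508405122913
[ 290  169   57   39 2097] (array([ 530.3, -234.9]), array([38.5, 55.3]), 6.75) z 0.062402283633554656
[276 209  86  10 417] (array([ 504.4, -238. ]), array([ 6.3, 86.2]), 8.8) z 0.06312966693806255
```

View pics/boxm.png

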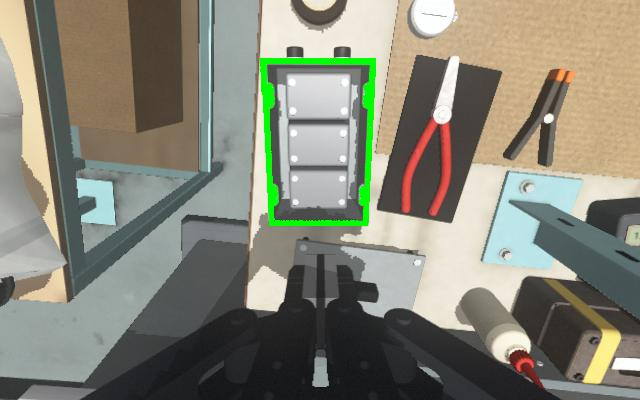

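```bash
python3 -c "
from m import *
rows((.617,-.225,.10,-83.6),(.617,-.225,.062,-83.6),(.617,-.225,.0585,-83.6))"
```

```text
t 9.85 tcp [ 545.  -235.7  247.1] ang -83.51 F [ 0.   1.2 -0.3] T [-0.02  0.03 -0.01] open 0.001 j [-0.53 -0.03  1.67 -0.    1.5   0.92]
[72.8, -2.5, 147.1, 0.002]
[72.8, -2.5, 185.1, 0.002]
[72.8, -2.5, 188.6, 0.002]
```

play_rows(
  moves=[
    [25, -2.5, 45, 0.002],
    [50, -2.5, 90, 0.002],
    [73, -2.5, 135, 0.002],
    [73, -2.5, 160, 0.002],
    [73, -2.5, 170, 0.002],
    [73, -2.5, 176, 0.002],
    [73, -2.5, 181, 0.002],
    [73, -2.5, 185, 0.002],
    [73, -2.5, 188, 0.002],
    [73, -2.5, 188, 0.002],
  ],
)

```text
time: 10.85
tool_pos: [0.6178, -0.225, 0.0622]
eef_rot: [3.135, 0.175, 0.005]
wrist_force: [-2.5, 0.8, 4.5]
opening: 0.002
```

```bash
python3 -c "
from m import *
rows()"
```

```text
t 10.85 tcp [ 617.8 -225.    62.2] ang -83.62 F [-2.5  0.8  4.5] T [0.14 0.5  0.05] open 0.002 j [-0.46  0.28  1.66 -0.    1.2   1.  ]
```

play_rows(
  moves=[
    [0, 0, 0, 0],
    [0, 0, 0, 0],
    [0, 0, 1, 0],
    [0, 0, 1, 0],
  ],
)

```text
time: 11.25
tool_pos: [0.6178, -0.225, 0.0598]
eef_rot: [3.134, 0.175, 0.004]
wrist_force: [-0.3, -1.2, 4.1]
opening: -0.004
```

play_rows(
  moves=[
    [0, 0, 0.5, 0],
    [0, 0, 1, 0],
    [0, 0, 1, 0],
    [0, 0, 1, 0],
  ],
)

```text
time: 11.65
tool_pos: [0.6177, -0.2249, 0.0582]
eef_rot: [3.135, 0.175, 0.004]
wrist_force: [1.4, -3.6, 5.1]
opening: 0.006
```

play_rows(
  moves=[
    [0, 0, 1, 0],
    [0, 0, 1.5, 0],
    [0, 0, 1.5, 0],
    [0, 0, 1.5, 0],
  ],
)

```text
time: 12.05
tool_pos: [0.6178, -0.225, 0.058]
eef_rot: [3.135, 0.175, 0.003]
wrist_force: [-1.2, -2.2, 10.9]
opening: 0.0
```

play_rows(
  moves=[
    [0, 0, 1, 0],
    [0, 0, 1, 0],
    [0, 0, 1, 0],
  ],
)

```text
time: 12.35
tool_pos: [0.6179, -0.225, 0.058]
eef_rot: [3.135, 0.176, 0.003]
wrist_force: [-4.7, -1.7, 13.9]
opening: -0.001
```

play_rows(
  moves=[
    [0, 0, -20, 0],
    [0, 0, -32, 0],
    [-22, 0, -32, 0],
    [-44, 0, -32, 0],
    [-44, 0, -20, 0],
    [-44, 0, -10, 0],
    [-44, 0, -5, 0],
    [-44, 0, -2, 0],
    [-44, 0, 0, 0],
    [-44, 0, 0, 0],
  ],
)

```text
time: 13.35
tool_pos: [0.5727, -0.2286, 0.0578]
eef_rot: [-3.135, -0.177, 0.007]
wrist_force: [-14.5, 5.2, 23.2]
opening: -0.001
```

play_rows(
  moves=[
    [0, 0, 0, 0],
    [0, 0, 0.5, 0],
    [0, 0, 0.5, 0],
    [0, 0, 0.5, 0],
  ],
)

```text
time: 13.75
tool_pos: [0.5728, -0.2286, 0.0578]
eef_rot: [-3.135, -0.177, 0.007]
wrist_force: [-16.0, 5.7, 25.8]
opening: 0.004
```

play_rows(
  moves=[
    [0, 0, -20, 0],
    [0, 0, -32, 0],
    [-22, 0, -32, 0],
    [-43, 0, -32, 0],
    [-43, 0, -20, 0],
    [-43, 0, -10, 0],
    [-43, 0, -5, 0],
    [-43, 0, -2, 0],
    [-43, 0, 0, 0],
    [-43, 0, 0, 0],
  ],
)

```text
time: 14.75
tool_pos: [0.5307, -0.2337, 0.0578]
eef_rot: [-3.135, -0.177, 0.005]
wrist_force: [-12.2, 6.2, 24.1]
opening: -0.002
```

play_rows(
  moves=[
    [0, 0, 0, 0],
    [0, 0, 0.5, 0],
    [0, 0, 0.5, 0],
    [0, 0, 0.5, 0],
  ],
)

```text
time: 15.15
tool_pos: [0.5308, -0.2337, 0.0578]
eef_rot: [-3.135, -0.177, 0.005]
wrist_force: [-14.0, 6.1, 27.3]
opening: -0.001
```

Now up, and look at the box from the same view as before.

play_rows(
  moves=[
    [0, 0, -45, 0],
    [0, 0, -90, 0],
    [5, 0, -140, 0],
    [14, 0, -189, 0],
    [14, 0, -189, 0],
    [14, 0, -189, 0],
  ],
  claw=0,
  newtons=80,
)

```text
time: 15.75
tool_pos: [0.5456, -0.2324, 0.2441]
eef_rot: [3.135, 0.177, 0.004]
wrist_force: [-0.5, 0.1, -1.2]
opening: 0.99
```

```bash
python3 box.py w8; python3 -c "
from h import *
rows((.4095,-.291,.20,-1.5),(.4095,-.291,.037,-1.5))"
```

```text
t 15.80 tcp [ 544.4 -231.8  241.6] ang -83.56 F [-0.6  0.  -1.5] T [ 0.06  0.03 -0.06] open 0.998 j [-0.53 -0.03  1.68  0.    1.49  0.93]
rim (array([ 573., -230.]), array([150.2,  96.7]), 6.61) 3648 0.07903662202547426
[ 291   76   61   44 2557] (array([ 617.3, -225.3]), array([37.6, 55.7]), 6.36) z 0.05708441969002742
[ 292  126   59   40 2207] (array([ 573.8, -230.1]), array([37.5, 55.6]), 6.11) z 0.05715323840672537
[ 293  172   57   37 2000] (array([ 529.8, -235.1]), array([38. , 55.5]), 6.18) z 0.05711811735898023
[278 210  87  11 451] (array([ 506.7, -237.7]), array([ 8.4, 86.1]), 6.95) z 0.06317675762082148
t 15.80 tcp [ 544.4 -231.8  241.6] ang -83.56 F [-0.6  0.  -1.5] T [ 0.06  0.03 -0.06] open 0.998 j [-0.53 -0.03  1.68  0.    1.49  0.93]
[-140.7, 43.7, 41.7, -1.432]
[-140.5, 43.8, 204.7, -1.432]
```

play_rows(
  moves=[
    [-14, 4, 0, -0.145],
    [-28, 9, 5, -0.29],
    [-42, 13, 10, -0.43],
    [-56, 18, 15, -0.575],
    [-70, 22, 20, -0.72],
    [-85, 26, 25, -0.86],
    [-100, 31, 30, -1.0],
    [-115, 36, 35, -1.15],
    [-128, 40, 40, -1.29],
    [-140.5, 43.7, 41, -1.432],
  ],
)

```text
time: 16.8
tool_pos: [0.4075, -0.2901, 0.1976]
eef_rot: [-2.24, -2.193, 0.0]
wrist_force: [-0.4, 1.1, 0.3]
opening: 0.997
```

play_rows(
  moves=[
    [0, 0, 0, 0],
    [0, 0, 0, 0],
    [0, 0, 0, 0],
  ],
)

```text
time: 17.1
tool_pos: [0.4096, -0.2908, 0.2009]
eef_rot: [-2.252, -2.188, -0.0]
wrist_force: [-0.6, 0.3, 1.7]
opening: 1.006
```

```bash
cat > lid.py <<'E'
from m import *
import sys
p=shot('wrist',sys.argv[1]); rows(); C=cloud(p); ok=p['z_map']>0
x,y,z=C[...,0],C[...,1],C[...,2]
def reg(a,b,c,d,e,f): return ok&(x>a)&(x<b)&(y>c)&(y<d)&(z>e)&(z<f)
def big(m):
    k,l,st,_=cv2.connectedComponentsWithStats(m.astype(np.uint8)); i=1+st[1:,4].argmax(); return l==i
lidm=big(reg(.34,.49,-.41,-.20,.028,.040)); print('lid',rect(C[lidm]),lidm.sum(),np.median(z[lidm]))
bar=big(reg(.36,.46,-.35,-.22,.048,.065)); print('bar',rect(C[bar]),np.median(z[bar]),bar.sum())
E
python3 lid.py w9; python3 -c "
from h import *
shot('top','t9')
rows((.4095,-.291,.038,-1.5))"
```

```text
t 17.15 tcp [ 409.7 -290.9  201.3] ang -1.6 F [-0.8  0.2  0.4] T [ 0.01 -0.03 -0.01] open 0.994 j [-0.77 -0.23  1.92  0.    1.44 -0.74]
lid (array([ 410.3, -290.6]), array([149.6,  95.9]), 88.47) 15352 0.033073523350166556
bar (array([ 410.4, -290.7]), array([49.8, 13.4]), 88.2) 0.05572571751418859 889
t 17.20 tcp [ 409.8 -291.   201.5] ang -1.57 F [ 0.2 -0.7  0.3] T [ 0.01 -0.01 -0.04] open 0.996 j [-0.77 -0.23  1.92  0.    1.44 -0.74]
[-0.1, -0.3, 163.5, -0.001]
```

View pics/w9.png

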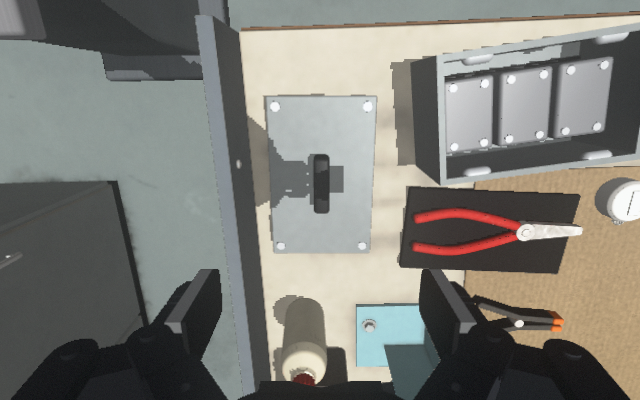

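View pics/t9.png

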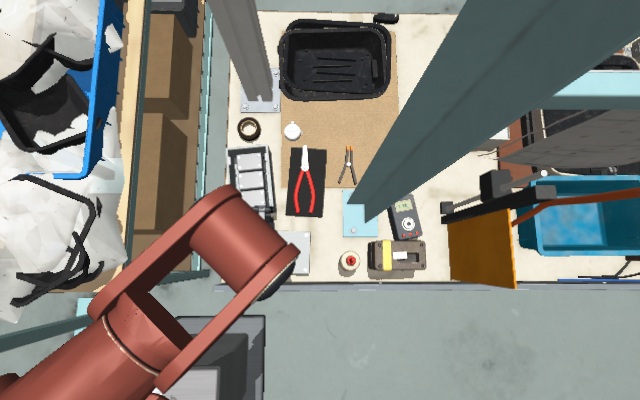

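play_rows(
  moves=[
    [0, 0, 45, 0],
    [0, 0, 90, 0],
    [0, 0, 130, 0],
    [0, 0, 150, 0],
    [0, 0, 160, 0],
    [0, 0, 163, 0],
    [0, 0, 163, 0],
    [0, 0, 163, 0],
  ],
)

```text
time: 18.0
tool_pos: [0.4105, -0.2923, 0.0406]
eef_rot: [2.249, 2.189, 0.0]
wrist_force: [-0.0, -1.1, 0.0]
opening: 1.001
```

play_rows(
  moves=[
    [0, 0, 0, 0],
    [0, 0, 0, 0],
    [0, 0, 0, 0],
    [0, 0, 0, 0],
    [0, 0, 0, 0],
    [0, 0, 0, 0],
    [0, 0, 0, 0],
    [0, 0, 0, 0],
  ],
  claw=1,
  newtons=80,
)

```text
time: 18.8
tool_pos: [0.4095, -0.2915, 0.0391]
eef_rot: [2.251, 2.191, -0.0]
wrist_force: [-1.9, -0.1, 3.5]
opening: 0.14
```

```bash
python3 lid.py w10
```

```text
t 18.85 tcp [ 409.5 -291.5   39.1] ang -1.55 F [-1.9 -0.1  3.1] T [0.02 0.28 0.01] open 0.144 j [-0.77 -0.03  2.04 -0.    1.13 -0.74]
lid (array([ 409.7, -268.3]), array([104.7,  96.7]), 88.42) 37322 0.03290686706327599
bar (array([ 409.2, -290.4]), array([38.5, 44.6]), 36.35) 0.05570126855067602 4690
```

View pics/w10.png

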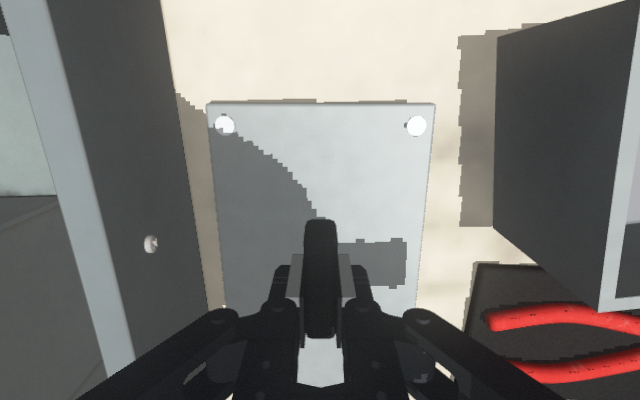

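play_rows(
  moves=[
    [0, 0, -10, 0],
    [0, 0, -40, 0],
    [0, 0, -85, 0],
    [0, 0, -130, 0],
    [0, 0, -160, 0],
    [0, 0, -160, 0],
    [0, 0, -160, 0],
    [0, 0, -160, 0],
  ],
)

```text
time: 19.65
tool_pos: [0.4083, -0.2902, 0.1961]
eef_rot: [-2.248, -2.188, 0.0]
wrist_force: [-0.4, 1.3, -1.8]
opening: 0.139
```

```bash
python3 -c "
from h import *
shot('side','s11'); shot('wrist','w11')
rows((.573,-.230,.20,-83.65),(.573,-.230,.15,-83.65))"
```

```text
t 19.75 tcp [ 408.3 -290.3  196. ] ang -1.55 F [-0.2  0.1 -1.2] T [ 0.01 -0.02  0.02] open 0.144 j [-0.77 -0.22  1.93  0.    1.44 -0.74]
[64.7, 163.0, -4.4, 1.433]
[64.5, 163.1, 45.6, 1.433]
```

View pics/s11.png

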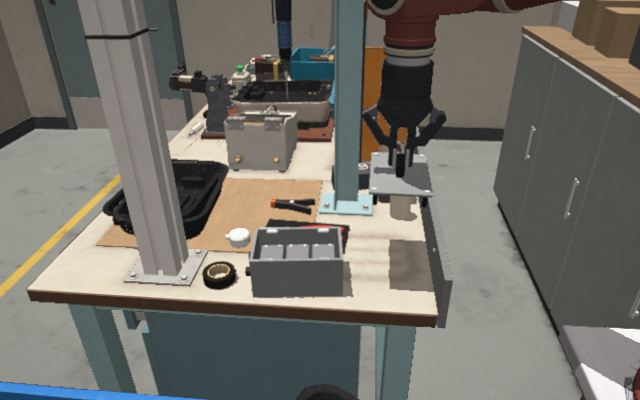

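View pics/w11.png

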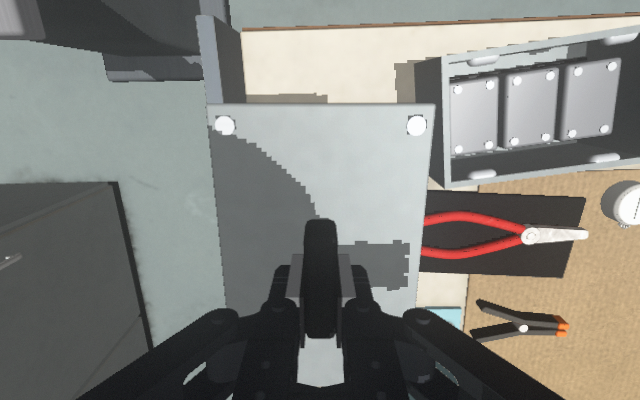

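play_rows(
  moves=[
    [0, 10, -5, 0.145],
    [5, 25, -5, 0.29],
    [10, 40, -5, 0.43],
    [18, 57, -5, 0.575],
    [26, 74, -5, 0.72],
    [34, 92, -5, 0.86],
    [42, 110, -5, 1.0],
    [50, 128, -5, 1.15],
    [58, 146, -5, 1.29],
    [64.7, 163, -4, 1.433],
  ],
)

```text
time: 20.75
tool_pos: [0.5742, -0.2302, 0.2006]
eef_rot: [-3.135, -0.165, 0.004]
wrist_force: [-0.6, 0.3, -1.9]
opening: 0.142
```

play_rows(
  moves=[
    [0, 0, 15, 0],
    [0, 0, 35, 0],
    [0, 0, 45, 0],
    [0, 0, 45, 0],
    [0, 0, 45, 0],
  ],
)

```text
time: 21.25
tool_pos: [0.5735, -0.2311, 0.1572]
eef_rot: [-3.136, -0.174, 0.002]
wrist_force: [-0.2, 0.1, -1.5]
opening: 0.137
```

```bash
python3 -c "
from h import *
shot('side','s12'); shot('wrist','w12')
rows()"
```

```text
t 21.35 tcp [ 574.4 -231.5  158.9] ang -83.65 F [-0.1 -0.2 -1.8] T [ 0.02  0.   -0.03] open 0.143 j [-0.5   0.09  1.69 -0.    1.35  0.96]
```

View pics/s12.png

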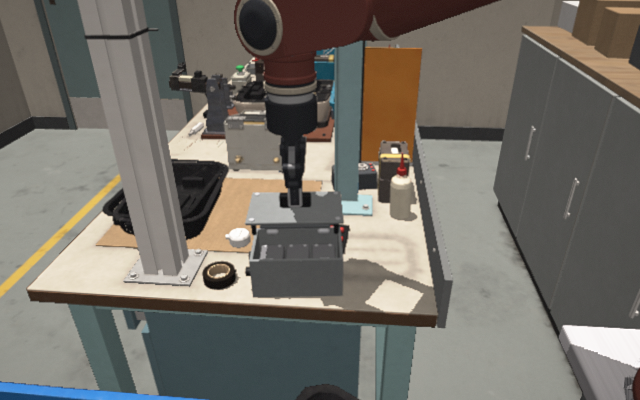

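View pics/w12.png

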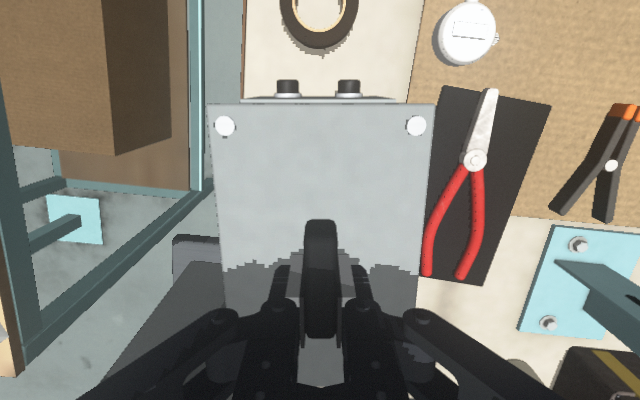

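```bash
cat > held.py <<'E'
from m import *
def held(n,tcp,ang):
    p=load(n); C=cloud(p); ok=p['z_map']>0
    z=C[...,2]; zl=tcp[2]-.0055
    M=ok&(abs(z-zl)<.006)&(np.abs(C[...,0]-tcp[0])<.12)&(np.abs(C[...,1]-tcp[1])<.12)
    k,l,st,_=cv2.connectedComponentsWithStats(M.astype(np.uint8)); M=l==(1+st[1:,4].argmax())
    a=np.radians(ang+90); ex=np.array([np.cos(a),np.sin(a)]); ey=np.array([np.sin(a),-np.cos(a)])
    P=C[M]; u=(P[:,:2]-tcp[:2])@ex*1000; v=(P[:,:2]-tcp[:2])@ey*1000
    print(n,'zmed',np.median(P[:,2]),'umax',u.max())
    # left/right edges per u bin, far edge per v bin
    f=[];L=[];Rr=[]
    for a0 in np.arange(-40,41,5):
        s=(v>a0)&(v<a0+5); 
        if s.any(): f.append((a0+2.5,u[s].max()))
    for b in np.arange(20,70,5):
        s=(u>b)&(u<b+5)
        if s.any(): L.append((b+2.5,v[s].min())); Rr.append((b+2.5,v[s].max()))
    f,L,Rr=map(np.array,(f,L,Rr))
    print('far',np.round(np.polyfit(f[:,0],f[:,1],1),4),'left',np.round(np.polyfit(L[:,0],L[:,1],1),4),'right',np.round(np.polyfit(Rr[:,0],Rr[:,1],1),4))
    # plane tilt
    A=np.c_[u,v,np.ones(len(u))]; print('tilt',np.linalg.lstsq(A,P[:,2]*1000,rcond=None)[0])
held('w12',np.array([.5744,-.2315,.1589]),-83.65)
held('w11',np.array([.4083,-.2903,.196]),-1.55)
E
python3 held.py
```

```text
w12 zmed 0.15200719023091666 umax 74.69149331757374
far [3.00000e-04 7.44884e+01] left [ 5.60000e-03 -4.85194e+01] right [-2.00000e-04  4.77083e+01]
tilt [9.09129112e-04 1.61591607e-03 1.51987020e+02]
w11 zmed 0.18976244002948886 umax 75.51034094154538
far [8.00000e-04 7.52714e+01] left [ 2.80000e-03 -4.85117e+01] right [2.30000e-03 4.74887e+01]
tilt [ 3.94166517e-03 -3.01374158e-03  1.89635021e+02]
```

```bash
python3 -c "
from h import *
rows((.5732,-.2304,.120,-83.65))"
```

```text
t 21.35 tcp [ 574.4 -231.5  158.9] ang -83.65 F [-0.1 -0.2 -1.8] T [ 0.02  0.   -0.03] open 0.143 j [-0.5   0.09  1.69 -0.    1.35  0.96]
[-1.1, -1.3, 38.9, 0.0]
```

play_rows(
  moves=[
    [-0.5, -0.6, 15, 0],
    [-1.1, -1.3, 30, 0],
    [-1.1, -1.3, 39, 0],
    [-1.1, -1.3, 39, 0],
    [-1.1, -1.3, 39, 0],
    [-1.1, -1.3, 39, 0],
  ],
)

```text
time: 21.95
tool_pos: [0.5733, -0.2301, 0.1194]
eef_rot: [3.136, 0.174, 0.001]
wrist_force: [0.2, 0.7, -2.3]
opening: 0.135
```

```bash
python3 -c "
from h import *
shot('side','s13'); shot('wrist','w13')
rows((.5732,-.2304,.110,-83.65))
import cv2
a=cv2.imread('pics/s13.png')[180:310,220:380]; cv2.imwrite('pics/s13z.png',cv2.resize(a,None,fx=4,fy=4,interpolation=cv2.INTER_CUBIC))"
```

```text
t 22.05 tcp [ 573.4 -230.1  119.7] ang -83.65 F [-1.4 -0.2 -1.1] T [ 0.   -0.04  0.03] open 0.14 j [-0.5   0.13  1.73 -0.    1.29  0.96]
[-0.2, 0.2, 9.7, 0.0]
```

View pics/s13z.png

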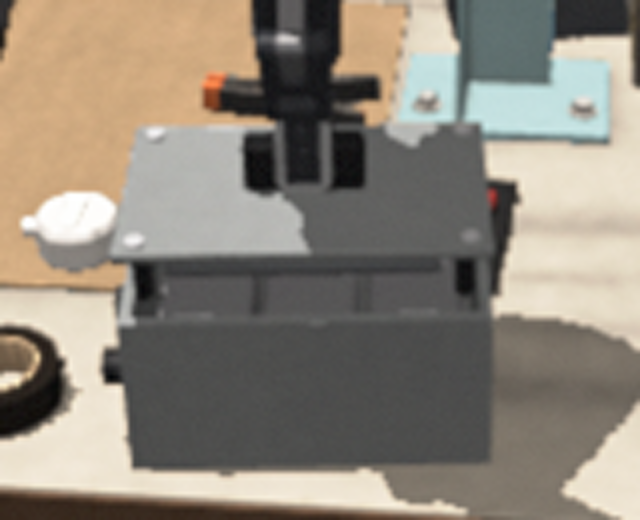

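View pics/w13.png

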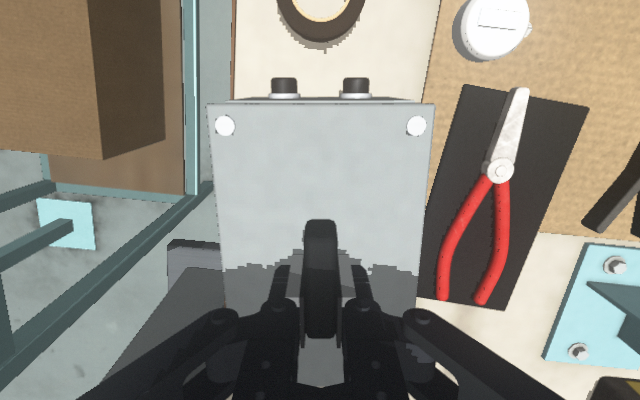

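play_rows(
  moves=[
    [-0.2, 0.2, 4, 0],
    [-0.2, 0.2, 8, 0],
    [-0.2, 0.2, 11, 0],
    [-0.2, 0.2, 13, 0],
    [-0.2, 0.2, 14, 0],
    [-0.2, 0.2, 14, 0],
  ],
)

```text
time: 22.65
tool_pos: [0.5726, -0.23, 0.1045]
eef_rot: [-3.137, -0.174, 0.001]
wrist_force: [-0.5, -0.6, -2.5]
opening: 0.147
```

play_rows(
  moves=[
    [0, 0, 2, 0],
    [0, 0, 4, 0],
    [0, 0, 5, 0],
    [0, 0, 5, 0],
  ],
)

```text
time: 23.05
tool_pos: [0.5728, -0.2301, 0.1005]
eef_rot: [-3.137, -0.174, -0.0]
wrist_force: [-0.8, 0.8, 3.1]
opening: 0.141
```

play_rows(
  moves=[
    [0, 0, 1, 0],
    [0, 0, 2, 0],
    [0, 0, 3, 0],
    [0, 0, 3, 0],
  ],
)

```text
time: 23.45
tool_pos: [0.5734, -0.2303, 0.1]
eef_rot: [3.136, 0.174, 0.002]
wrist_force: [-5.9, 4.8, 12.2]
opening: 0.141
```

play_rows(
  moves=[
    [0, 0, 1, 0],
    [0, 0, 2, 0],
    [0, 0, 2, 0],
    [0, 0, 2, 0],
  ],
)

```text
time: 23.85
tool_pos: [0.5741, -0.2307, 0.0991]
eef_rot: [3.135, 0.174, 0.004]
wrist_force: [-5.4, 4.0, 15.6]
opening: 0.139
```

play_rows(
  moves=[
    [0, 0, 1, 0],
    [0, 0, 2, 0],
    [0, 0, 2, 0],
    [0, 0, 2, 0],
  ],
)

```text
time: 24.25
tool_pos: [0.5747, -0.2305, 0.0967]
eef_rot: [3.135, 0.174, 0.007]
wrist_force: [-1.6, 3.9, 11.5]
opening: 0.142
```

play_rows(
  moves=[
    [0, 0, 1, 0],
    [0, 0, 2, 0],
    [0, 0, 2, 0],
    [0, 0, 2, 0],
  ],
)

```text
time: 24.65
tool_pos: [0.5736, -0.2299, 0.0904]
eef_rot: [3.137, 0.174, 0.004]
wrist_force: [5.6, 1.3, -1.8]
opening: 0.137
```

play_rows(
  moves=[
    [0, 0, 1, 0],
    [0, 0, 2, 0],
    [0, 0, 3, 0],
    [0, 0, 3, 0],
  ],
)

```text
time: 25.05
tool_pos: [0.5736, -0.2299, 0.0904]
eef_rot: [-3.137, -0.174, -0.002]
wrist_force: [-0.4, 4.8, 11.0]
opening: 0.142
```

play_rows(
  moves=[
    [0, 0, 1, 0],
    [0, 0, 2, 0],
    [0, 0, 3, 0],
    [0, 0, 3, 0],
  ],
)

```text
time: 25.45
tool_pos: [0.5737, -0.23, 0.0903]
eef_rot: [-3.136, -0.175, -0.001]
wrist_force: [-9.5, 8.1, 23.2]
opening: 0.138
```

```bash
python3 -c "
from m import *
shot('wrist','w14'); rows()
import held
held.held('w14',env.sense()['tool_pos'],-83.65)" | tail -4
```

```text
tilt [ 3.94166517e-03 -3.01374158e-03  1.89635021e+02]
w14 zmed 0.08414815038658294 umax 75.04958399193544
far [7.00000e-04 7.48312e+01] left [ 1.4000e-03 -4.8359e+01] right [1.00000e-03 4.77338e+01]
tilt [ 6.36751012e-04 -7.78505067e-06  8.41396715e+01]
```

play_rows(
  moves=[
    [0, 0, -3, 0],
    [0, 0, -6, 0],
    [0, 0, -6, 0],
  ],
)

```text
time: 25.8
tool_pos: [0.5734, -0.2299, 0.0904]
eef_rot: [3.136, 0.174, 0.004]
wrist_force: [5.9, 1.1, -0.9]
opening: 0.143
```

play_rows(
  moves=[
    [0, 0, 0, 0],
    [0, 0, 0, 0],
    [0, 0, 0, 0],
    [0, 0, 0, 0],
    [0, 0, 0, 0],
    [0, 0, -10, 0],
    [0, 0, -40, 0],
    [-20, 0, -85, 0],
    [-35, 0, -130, 0],
    [-35, 0, -155, 0],
  ],
  claw=0.4,
)

```text
time: 26.8
tool_pos: [0.538, -0.2349, 0.2517]
eef_rot: [3.133, 0.172, 0.008]
wrist_force: [0.8, -0.3, 0.9]
opening: 0.602
```

play_rows(
  moves=[
    [0, 0, 0, 0],
    [0, 0, 0, 0],
    [0, 0, 0, 0],
  ],
)

```text
time: 27.1
tool_pos: [0.5372, -0.2335, 0.244]
eef_rot: [-3.135, -0.174, 0.004]
wrist_force: [-0.4, -0.4, -0.9]
opening: 0.601
```

```bash
python3 - <<'E'
from m import *
p=shot('wrist','w15'); rows(); C=cloud(p); ok=p['z_map']>0
x,y,z=C[...,0],C[...,1],C[...,2]
M=ok&(abs(z-.084)<.005)&(x>.46)&(x<.69)&(y>-.34)&(y<-.14)
k,l,st,_=cv2.connectedComponentsWithStats(M.astype(np.uint8)); M=l==(1+st[1:,4].argmax())
print(rect(C[M]),np.median(z[M]))
a=np.radians(6.35); u=(C[M][:,:2]-[.5731,-.23])@[np.cos(a),np.sin(a)]; zz=C[M][:,2]
for b in np.arange(-.075,.075,.025): s=(u>b)&(u<b+.025); print(round(b,3),round(float(np.median(zz[s])),4))
P=ok&(z>.019)&(z<.035)&(x>.48)&(x<.69)&(y>-.41)&(y<-.3); print('pliers',rect(C[P]),np.median(z[P]))
shot('top','t15'); shot('side','s15')
E
```

```text
t 27.15 tcp [ 537.1 -233.4  243.5] ang -83.64 F [ 0.2 -0.3 -0.5] T [ 0.02  0.02 -0.07] open 0.596 j [-0.54 -0.04  1.69 -0.    1.5   0.92]
(array([ 573.4, -229.9]), array([149.2,  96.6]), 6.5) 0.0841593495670721
-0.075 0.0842
-0.05 0.0842
-0.025 0.0842
0.0 0.0842
0.025 0.0841
0.05 0.0841
pliers (array([ 596.7, -344.7]), array([195.7,  52. ]), 8.27) 0.02196668134103147
```

View pics/w15.png

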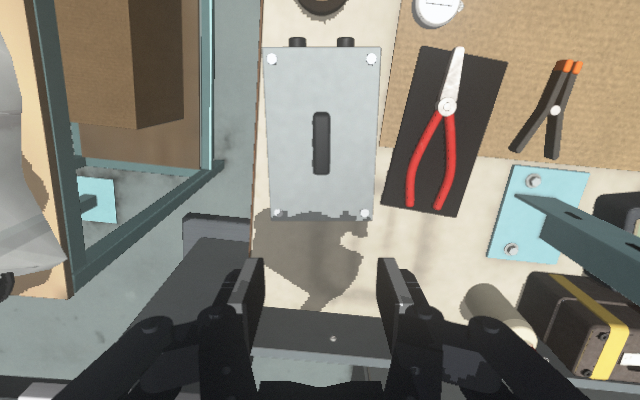

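View pics/s15.png

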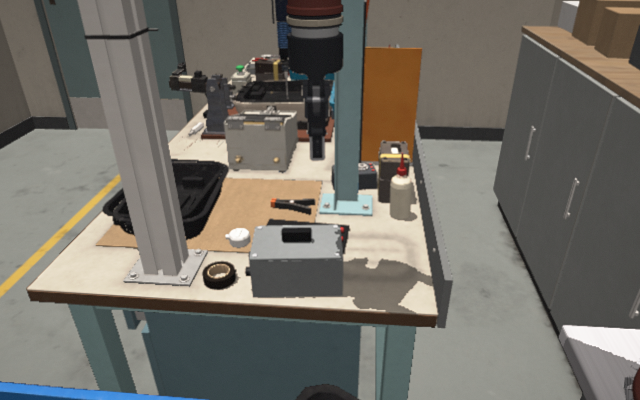

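```bash
python3 -c "
from workcell import env
print(env.job_done())"
```

```text
the job is handed in; nothing more can be done
None
```

The whole job is done and was handed in at about 27 s of the 72 s allowed; the hand-in gives no verdict.

- **Pliers:** I took them by the jaw bar and laid them along the tool mat. The last picture shows them resting flat, with their centre well inside it. My outline fit for them came out about 196 mm long, against 167 mm real, so I relied on the picture for their position, not that fit.
- **Modules:** I pushed each one until it met its hard stop, at 14–27 N with the fingertips at z ≈ 58 mm. A look before the lid went on put all three tops level, at the height for fully home.
- **Lid:** I lowered it onto the box and pressed it down until it snapped. Its flange reads level to 0.1 mm from end to end, 5.1 mm above where the box's rim was measured (5 mm flange thickness expected). It is centred within about 0.5 mm.

The wrist camera read about 1 mm low throughout, so I compared heights with the rim as it saw it. The gripper was clear of everything at hand-in. I saw no bystander moved in the pictures, but did not measure their positions again.

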